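# Empty the tilting bowl and hold its pivot bolt from turning

## Robot

A 7-joint arm with a two-finger parallel gripper is mounted at the origin on the work surface; the furniture and walls round the work are solid. World frame = base frame: x ahead of the robot, y to its left, z up, the work surface at z = 0. Lengths are in m, angles in rad, forces in N, time in s.
With the tool pointing down it reaches from about 0.425 to 0.925 m from the base axis. Payload 6.8 kg.
Tool frame: the origin (TCP) lies midway between the tips of the shut fingers; the grasp point (between the pads) lies 19 mm behind it; z points along the fingers, y is the direction in which the jaws open and shut (so a half turn about z gives the same grasp; the last joint's range is limited). The gripper opens to 85 mm and grips with 20 to 120 N. Pads are 22 mm wide; open, the fingers measure 114 mm over their backs; the gripper's body (76 mm by 85 mm) begins 54 mm behind the grasp point. The pads swing forward as they close: fully open they stand 13 mm farther back than shut.
Start: joints at [1.193, 0.477, 0.022, 1.555, -0.011, 1.109, -0.083], TCP at [0.18, -0.651, 0.231] pointing down, gripper open.
Joint ranges: [-2.96, 2.96], [-0.34, 2.1], [-1.41, 1.46], [0.24, 2.44], [-1.37, 4.51], [0.17, 1.92], [-2.96, 2.96]. Speed limits (rad/s): [2.39, 2.39, 3.14, 3.14, 3.14, 3.14, 3.14].

## Interface

Orientations are given as a unit quaternion [w, x, y, z].
In Python, from station import bot gives the robot as it stands.
- The arm moves only by the shell command python3 -m jog 'ROWS' [FORCE]. ROWS is JSON, a list of rows, each a list of 3 entries, a list of its own where there are three numbers: the shift along the tool's x, y, z in mm, then the turn, a rotation vector about the tool's x, y, z in degrees, then the closure, from -1 (fully open) to 1 (shut). A call has 1 to 12 rows; each row shifts and turns the commanded pose from where the row before left it, along the tool's axes as they then stand; what a row does not reach is not made up. A row lasts 1/8 s, in which the tool goes at most 62.5 mm and 10.7 degrees, less where a joint would pass 70% of its speed; a pose out of reach is approached as far as the arm can. A call is refused whole if a number of a shift passes 62.5 or a number of a turn 10.7, either way. A call with a gripper value outside its range is refused whole. The fingers move at their own pace and stop on an object; FORCE is the grip in N (left out, the last holds). Time passes only in rows, so rows that do not move let the fingers close. It gives the time, the measured TCP pose, the force and the opening at its end, in the units of the state.
- bot.get_obs(): the state, without advancing time (a new reading comes with each control period).
- bot.read_camera(name): name is "side" or "top" or "wrist"; returns (picture, depth): 480x640x3 uint8, red, green, blue; 480x640 float32, m along the optical axis (not along the pixel's ray), 0 where there is no reading.
- bot.camera_info(name): a dict with "fx", "fy", "cx", "cy" (pixels), "world_from_camera" (4x4, takes a point from camera to world coordinates); the wrist camera has in their place "mount" (4x4, takes a point from camera to tool coordinates, whose origin is the TCP and whose axes are the flange's). Camera axes: x right, y up, looking along -z (the intrinsics and any distortion apply to the point x, -y, -z); pixel columns grow to the right and rows downward; lengths in m; the calibration is good to about 2 mm. A picture is of the moment at which its call begins: read the wrist's pose just before it. camera_info takes no time and is no camera call.
- bot.hand_in(): hands the job in, once; it reports no verdict.
Trained networks look in the newest picture that a camera, given by its name, has taken for a name from the list of things; names that differ only in an ending like _2 or _b are one class to them, and where a whole thing is asked for, a point or a joint stands for the part that bears it (a point fixed in the world has none). Each returns a list of dicts, best first, with "score" (0 to 1); they miss things now and then, are a little off and sometimes report something else, mostly with a low value. They report only what shows in the picture. A call takes as long as a camera call.
- bot.find_in(camera, thing): "xy" ([column, row] as shares, 0 to 1, of the picture: columns of its width, rows of its height, amid what is visible of it).
- bot.cut_out(camera, thing): "pixels" (480x640 bool, what is visible of it) and "xy" ([column, row] as shares, 0 to 1, of the picture: columns of its width, rows of its height, amid what is visible of it).
- bot.landmark_of(camera, thing): "xy" ([column, row] as shares, 0 to 1, of the picture: columns of its width, rows of its height: a listed point, or the origin of a listed thing).
The state is a dict: "t": time; "q": joint angles; "joint_vel": joint speeds; "joint_torque": joint torques, N m; "eef_pos": TCP position; "tool_rot": TCP orientation; "contact_force": force on the tool from outside, world axes, zero at the start; "torque": the same for the moment, N m; "gripper_width": opening from 0.0 (shut) to 1.0 (fully open).
Only numpy, scipy, OpenCV 4.12 (cv2) and the standard library are available. Lean on these libraries where they do the work, as an engineer would, in place of code of your own. Each camera call takes 0.05 s, during which the arm holds its last target.

## Task

The pivot nut of the tilting bowl has worked slack, so the bowl lolls back on its rubber rest. Tip the bowl, which has a bail handle at its back, right over so that all four ring blanks fall into the tray, and bring it back; then reach into the gap behind the far bracket, take the square head of the pivot bolt between the jaws, turn it until the empty bowl stands upright, and hold it there so that the nut can be tightened from the other side. Finish while still gripping the bolt head, touching no other part of the bowl; the rings stay in the tray, and the tray and the pliers, jar and wooden ring clamp stay where they are.

Things in the scene. Friction and masses are not known exactly. Their poses are not given: they have to be found in the camera images.
- stand: grey steel stand, fixed. Origin on the bench below the middle of the pivot bolt; x along the bolt away from the robot, y toward the tray (tipping way), z up. Base plate 6 mm thick, x -76 to 112, y -95 to 12 mm. Bolt axis: y 0, z 100 mm. Brackets 40 mm wide, tops at 120 mm: near one (nut side) x -59 to -54, far one x 54 to 59 mm. Splash panel behind: from x 108.5 mm, 122 mm high
- pivot (a joint): turn of bowl and bolt, rad: 0 lolled back on the rubber rest (start), 0.384 upright (mouth level), 1.95 bowl axis level, 2.83 mouth well down (140 deg from upright), 2.95 end stop. Growing values carry the handle up and over toward the stand's +y. Slack: let go, the bowl falls back to 0 from below about 2.0, over to the end stop from above 2.4; at upright its weight pulls back with 0.1 to 0.2 N m
- bowl: aluminium bowl, mouth 84 mm, foot 62 mm outside, 80 mm high, 3 mm walls, 0.2 to 0.35 kg. Frame turns with the pivot: origin on the bolt axis midway between the brackets, x along the bolt, z toward the mouth, y toward the tray when upright. Bowl axis at y -52, foot at z -50, rim at z 30 mm (pivot just under the pouring lip). Rings slide out at about 110 to 140 deg from upright
- tip_bar (a point): middle of the handle's cross bar: 10 mm round steel, parallel to the bolt, 64 mm clear between side arms, at y -145, z 18 mm of the bowl frame, so on a 146 mm circle about the bolt axis. Starts about 62 mm above the bench; about 45 mm (in plan) from the rim, so open the jaws only to about 45 mm. Can be held from straight above along its whole path, turning in the jaws
- bolt_head: square steel head, 17 x 17 mm across flats, 12 mm along the bolt, hidden in the 49 mm gap between far bracket and splash panel (open above and at both ends). Origin at its centre, on the bolt axis, at stand x 82, z 100 mm. x along the bolt, flats face its y and z; turns with the bowl (at rest its z leans 0.384 rad toward the stand's -y). Jaws from above, closing across the bolt
- catch_tray: shallow black tray, 225 mm along its x, 125 mm along its y, 13 mm rim, floor 4 mm; origin at the centre of its underside; it stands in front of the bowl's pouring lip
- ring_0: one of four identical copper ring blanks, 22 mm outer diameter, 8 mm wide, 12 g; origin at the centre of one face; it starts inside the bowl
- ring_1: one of four identical copper ring blanks, 22 mm outer diameter, 8 mm wide, 12 g; origin at the centre of one face; it starts inside the bowl
- ring_2: one of four identical copper ring blanks, 22 mm outer diameter, 8 mm wide, 12 g; origin at the centre of one face; it starts inside the bowl
- ring_3: one of four identical copper ring blanks, 22 mm outer diameter, 8 mm wide, 12 g; origin at the centre of one face; it starts inside the bowl
- pliers: pliers with dark handles, 82 by 203 by 19 mm, lying to the right; leave alone
- flux_pot: small screw jar with a white lid, 51 mm diameter, 56 mm high; leave alone
- ring_holder: wooden ring clamp, 28 by 145 by 28 mm; leave alone

How it is judged:
On the way:
1. the bowl is tipped over past level and all four rings have fallen into the tray (value of joint pivot above 2 rad and x of ring_0 in the frame of catch_tray between -0.11 and 0.11 m and y of ring_0 in the frame of catch_tray between -0.06 and 0.06 m and z of each of ring_0, ring_1, ring_2, ring_3 in the frame of catch_tray below 0.032 m and x of ring_1 in the frame of catch_tray between -0.11 and 0.11 m and y of ring_1 in the frame of catch_tray between -0.06 and 0.06 m and x of ring_2 in the frame of catch_tray between -0.11 and 0.11 m and y of ring_2 in the frame of catch_tray between -0.06 and 0.06 m and x of ring_3 in the frame of catch_tray between -0.11 and 0.11 m and y of ring_3 in the frame of catch_tray between -0.06 and 0.06 m), for 0.1 s.
At the end, for the whole second after the job is handed in: all four rings at rest inside the tray's rim; the bowl upright within 0.09 rad (joint 0.294 to 0.474); the bolt head gripped between the jaws (more than 6 N on it, grasp point within 20 mm of the head's centre); the robot touches no other part of the bowl (x of ring_0 in the frame of catch_tray between -0.11 and 0.11 m and y of ring_0 in the frame of catch_tray between -0.06 and 0.06 m and z of each of ring_0, ring_1, ring_2, ring_3 in the frame of catch_tray below 0.032 m and x of ring_1 in the frame of catch_tray between -0.11 and 0.11 m and y of ring_1 in the frame of catch_tray between -0.06 and 0.06 m and x of ring_2 in the frame of catch_tray between -0.11 and 0.11 m and y of ring_2 in the frame of catch_tray between -0.06 and 0.06 m and x of ring_3 in the frame of catch_tray between -0.11 and 0.11 m and y of ring_3 in the frame of catch_tray between -0.06 and 0.06 m and linear speed of each of ring_0, ring_1, ring_2, ring_3 below 0.05 m/s and value of joint pivot between 0.294 and 0.474 rad and contact force between the fingers and bolt_head above 6 N and distance between the grasp point and bolt_head below 0.02 m and contact force between each of the arm, the fingers and bowl below 0.3 N); the arm keeps its last pose, push and grip.
It fails at once if the pliers, the white-lidded jar or the wooden ring clamp is pushed more than 3 cm (distance of any of pliers, flux_pot, ring_holder from where it was at the start of the episode above 0.03 m).
It fails at once if the tray is pushed more than 4 cm (distance of catch_tray from where it was at the start of the episode above 0.04 m).
It also fails if it takes over 64 s, if anything falls off the work surface, if the arm or the gripper's body presses on something with over 40 N, if the wrist force passes 120 N, or if a joint passes its speed limit or range.

## Working session

There is one attempt and no reset: what is moved stays moved. The work goes in short steps, Python scripts to look and compute and a shell command to move; the robot and the scene stay as the last step left them, time stands still between calls to the robot, and variables do not carry over. Pictures are saved under pics/ and viewed, and the job is handed in when it is done.

```bash
ls; mkdir -p pics
cat > look.py <<'E'
import sys,cv2
from station import bot
for a in sys.argv[1:]:
    cam,name=a.split(':')
    im,d=bot.read_camera(cam)
    cv2.imwrite(f'pics/{name}.png',cv2.cvtColor(im,cv2.COLOR_RGB2BGR))
    import numpy as np
    np.save(f'pics/{name}_d.npy',d)
E
python3 look.py top:top0 side:side0
python3 - <<'E'
from station import bot
o=bot.get_obs();print(o)
for c in('top','side','wrist'):print(bot.camera_info(c))
E
```

```text
pics
{'t': 0.1, 'q': array([ 1.19288316,  0.47774313,  0.02231501,  1.5563775 , -0.01152198,
        1.10928836, -0.08308368]), 'joint_vel': array([ 7.00286152e-04, -2.94806640e-03,  5.05770896e-04, -2.72504512e-03,
       -1.07553291e-03,  2.25506922e-03,  1.66232256e-05]), 'joint_torque': array([ 3.69605783e-03, -5.97764146e+01,  1.61269795e+00, -2.81956708e+01,
        1.27176617e-02,  4.99834932e-03,  3.99599841e-06]), 'eef_pos': array([ 0.17978707, -0.65004819,  0.23039464]), 'tool_rot': array([-8.29475411e-04,  9.90910127e-01,  1.34522887e-01, -1.58863119e-04]), 'contact_force': array([0.20209074, 0.00260697, 0.08188977]), 'torque': array([-0.02890395, -0.04866403,  0.00243876]), 'gripper_width': 0.9962550736446838}
{'fx': 433.2104318054989, 'fy': 433.2104318054989, 'cx': 314.7452861036781, 'cy': 236.95640311450626, 'world_from_camera': array([[ 3.31134794e-02,  9.74588484e-01, -2.21541833e-01,
         3.12637484e-01],
       [-9.99451550e-01,  3.23587795e-02, -7.03625338e-03,
         3.85801283e-02],
       [ 3.11371781e-04,  2.21653323e-01,  9.75125483e-01,
         1.08922
[... 220 characters left out ...]
 array([[ 0.94219077,  0.23296312, -0.24084174,  0.26980968],
       [-0.33502597,  0.64242363, -0.68923834, -0.6683585 ],
       [-0.00584469,  0.73008223,  0.6833343 ,  0.79200137],
       [ 0.        ,  0.        ,  0.        ,  1.        ]])}
{'fx': 342.47384133657727, 'fy': 342.47384133657727, 'cx': 316.7200540415937, 'cy': 245.5818533174038, 'mount': array([[-8.30060685e-04,  9.65040569e-01,  2.62099239e-01,
         6.60628116e-02],
       [ 9.99999175e-01,  5.44125595e-04,  1.16351626e-03,
        -9.69433052e-04],
       [ 9.80225488e-04,  2.62099989e-01, -9.65040225e-01,
        -1.42512709e-01],
       [ 0.00000000e+00,  0.00000000e+00,  0.00000000e+00,
         1.00000000e+00]])}
```

View pics/top0.png

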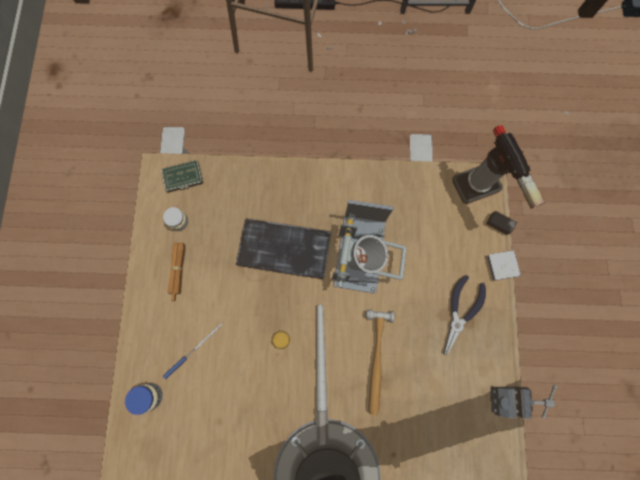

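View pics/side0.png

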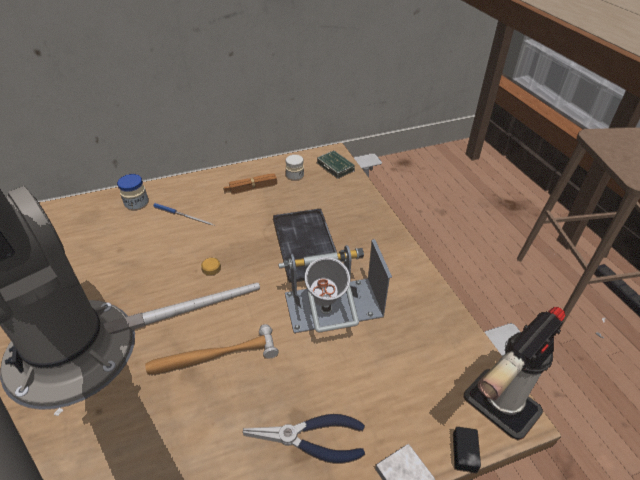

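```bash
cat > h.py <<'E'
import numpy as np
from station import bot
def ray(cam,xy,px=False):
    i=bot.camera_info(cam)
    u,v=(xy if px else (xy[0]*640,xy[1]*480))
    d=np.array([(u-i['cx'])/i['fx'],-(v-i['cy'])/i['fy'],-1.])
    T=i['world_from_camera'];return T[:3,3],T[:3,:3]@d
def tri(a,b):
    A=[];B=[]
    for o,d in(a,b):
        d=d/np.linalg.norm(d);P=np.eye(3)-np.outer(d,d);A.append(P);B.append(P@o)
    p=np.linalg.lstsq(np.vstack(A),np.hstack(B),rcond=None)[0]
    e=[np.linalg.norm((np.eye(3)-np.outer(d/np.linalg.norm(d),d/np.linalg.norm(d)))@(p-o)) for o,d in(a,b)]
    return p,max(e)
def cloud(cam,d):
    i=bot.camera_info(cam);v,u=np.mgrid[:480,:640]
    c=np.stack([(u-i['cx'])/i['fx']*d,-(v-i['cy'])/i['fy']*d,-d],-1)
    T=i['world_from_camera'];p=c@T[:3,:3].T+T[:3,3];p[d<=0]=np.nan;return p
def proj(cam,p,T=None):
    i=bot.camera_info(cam);T=i['world_from_camera'] if T is None else T
    c=(np.atleast_2d(p)-T[:3,3])@T[:3,:3]
    return np.c_[i['cx']+i['fx']*c[:,0]/-c[:,2],i['cy']+i['fy']*c[:,1]/c[:,2]]
E
python3 - <<'E'
from h import *
for n in['stand','tip_bar','bolt_head','bowl','catch_tray','pliers','flux_pot','ring_holder']:
    r={}
    for c in('top','side'):
        L=bot.landmark_of(c,n)
        if L: r[c]=L[0]; print(n,c,np.round(np.array(L[0]['xy'])*[640,480],1),round(L[0]['score'],2))
    if len(r)==2: print(n,tri(ray('top',r['top']['xy']),ray('side',r['side']['xy'])))
c=cloud('top',np.load('pics/top0_d.npy'))
sub=c[190:310,320:420].reshape(-1,3)
for lo,hi in((.112,.13),(.09,.112)):
    m=(sub[:,2]>lo)&(sub[:,2]<hi);print(lo,m.sum(),sub[m].mean(0))
E
python3 - <<'E'
import cv2
im=cv2.imread('pics/top0.png');cv2.imwrite('pics/topz.png',cv2.resize(im[185:310,230:420],None,fx=4,fy=4,interpolation=cv2.INTER_CUBIC))
im=cv2.imread('pics/side0.png');cv2.imwrite('pics/sidez.png',cv2.resize(im[200:345,260:410],None,fx=4,fy=4,interpolation=cv2.INTER_CUBIC))
E
```

```text
stand top [340.1 257.3] 0.65
stand side [319.  296.1] 0.91
stand (array([ 0.51036476, -0.02076412, -0.02168105]), np.float64(0.002628191361754105))
tip_bar top [403.8 260.4] 0.81
tip_bar side [336.2 323.5] 0.62
tip_bar (array([ 0.49084494, -0.1673249 ,  0.07109684]), np.float64(0.0029083015263546633))
bolt_head top [350.3 213.3] 0.45
bolt_head side [356.5 251.7] 0.49
bolt_head (array([ 0.59006712, -0.03515286,  0.10352308]), np.float64(0.0063840807177542955))
bowl top [352.3 214.7] 0.54
bowl side [320.  256.8] 0.58
bowl (array([ 0.54440877, -0.0361149 ,  0.12509902]), np.float64(0.041252559664208564))
catch_tray top [282.8 247.9] 0.73
catch_tray side [303.7 244.9] 0.73
catch_tray (array([ 0.52622576,  0.12801963, -0.00448947]), np.float64(0.0032053638301918347))
pliers top [460.6 315. ] 0.72
pliers side [301.7 440.7] 0.64
pliers (array([ 0.37067144, -0.32172486, -0.0025751 ]), np.float64(0.00347545325296663))
flux_pot top [180.3 219.5] 0.7
flux_pot side [293.8 178.9] 0.87
flux_pot (array([ 0.59221005,  0.40212431, -0.01248529]), np.float64(0.0059233000355337915))
ring_holder top [174.2 272.6] 0.67
ring_holder side [249.  186.1] 0.91
ring_holder (array([ 0.4565096 ,  0.40014962, -0.0039261 ]), np.float64(0.0001332936627292116))
0.112 415 [ 0.55990864 -0.0596604   0.1197388 ]
0.09 1014 [ 0.52058967 -0.05195149  0.10347095]
```

View pics/topz.png

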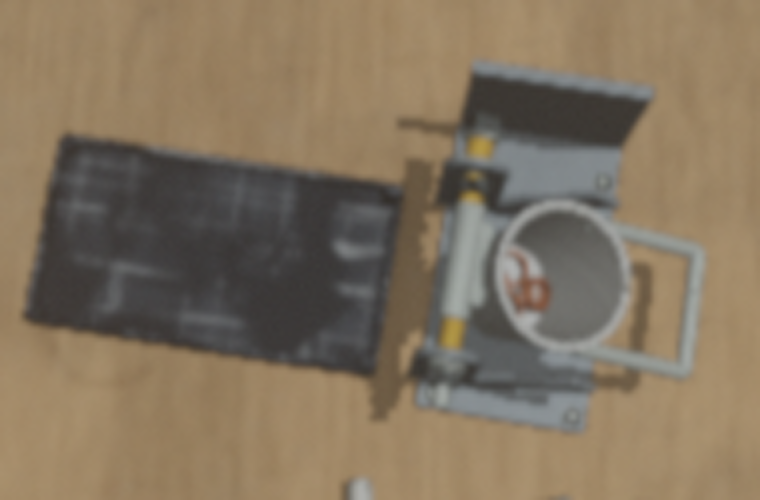

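View pics/sidez.png

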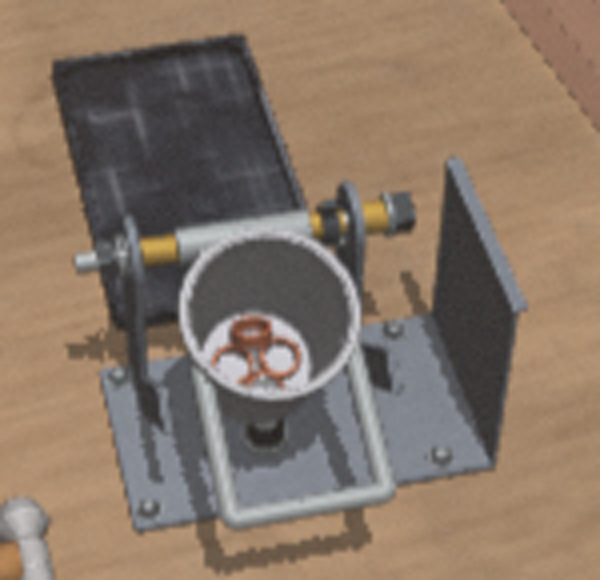

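```bash
cat > fit.py <<'E'
from h import *
from scipy.optimize import least_squares
top=lambda a:('top',(a[0]/4+230-.375,a[1]/4+185-.375)); side=lambda a:('side',(a[0]/4+260-.375,a[1]/4+200-.375))
obs=[((-76,-95,6),top((580,430))),((-76,12,6),top((415,402))),((-76,-95,6),side((137,528))),((-76,12,6),side((103,372))),
((37,-141,62.4),top((697,247))),((-37,-141,62.4),top((684,371))),((37,-141,62.4),side((384,492))),((-37,-141,62.4),side((230,520))),
((82,0,100),side((400,212))),((82,0,100),top((484,124))),((108.5,-95,6),side((494,467)))]
def W(p,m):
    c,s=np.cos(p[2]),np.sin(p[2]);m=np.asarray(m)/1e3
    return np.array([p[0]+c*m[0]-s*m[1],p[1]+s*m[0]+c*m[1],m[2]])
def f(p): return np.concatenate([proj(c,W(p,m))[0]-u for m,(c,u) in obs])
r=least_squares(f,[.52,-.03,-.1],loss='soft_l1')
print(r.x,np.round(f(r.x).reshape(-1,2),1))
for n,m in dict(bar=(0,-141.2,62.4),head=(82,0,100)).items():print(n,W(r.x,m))
E
python3 fit.py
```

```text
[ 0.50977106 -0.026948   -0.13792825] [[ 1.3  0.6]
 [ 0.1  0.3]
 [-0.2 -0.6]
 [-0.3 -1.7]
 [ 0.6  1.1]
 [-0.   0.1]
 [ 0.8 -0.2]
 [ 0.6 -0.6]
 [ 0.7  0.2]
 [ 0.3  0.4]
 [-0.4 -0.7]]
bar [ 0.49035728 -0.16680702  0.0624    ]
head [ 0.5909923  -0.03822229  0.1       ]
```

```bash
cat > go.py <<'E'
# prints tool-frame shift (mm) & rotvec (deg) from measured pose to target: stand coords of TCP (mm)
import sys
from h import *
from scipy.spatial.transform import Rotation as R
P=np.array([0.50977,-0.02695,-0.13793])
o=bot.get_obs();w,x,y,z=o['tool_rot'];Rt=R.from_quat([x,y,z,w]);p=o['eef_pos']
c,s=np.cos(P[2]),np.sin(P[2])
d=p[:2]-P[:2];st=np.array([c*d[0]+s*d[1],-s*d[0]+c*d[1],p[2]])*1e3
print('t',round(o['t'],2),'stand tcp',st.round(1),'grip',round(o['gripper_width']*85,1),'F',o['contact_force'].round(1),'T',o['torque'].round(2))
tx=np.array([c,s,0]);Rd=np.c_[tx,np.cross([0,0,-1],tx),[0,0,-1]]
print('rot to go(deg,tool)',np.degrees((Rt.inv()*R.from_matrix(Rd)).as_rotvec()).round(1),'q',o['q'].round(2))
if len(sys.argv)>1:
    g=np.array(eval(sys.argv[1]),float)/1e3
    gw=np.array([P[0]+c*g[0]-s*g[1],P[1]+s*g[0]+c*g[1],g[2]])
    print('shift tool mm',(Rt.inv().apply(gw-p)*1e3).round(1),'aligned',(Rd.T@(gw-p)*1e3).round(1))
E
python3 -m jog '[[[0,0,0],[0,0,7.8],0.05],[[0,0,0],[0,0,7.8],0.05],[[0,0,0],[0,0,7.8],0.05]]' 30; python3 go.py '(0,-141.2,130)'
```

```text
t: 1.27
eef_pos: [0.18, -0.6506, 0.2313]
tool_rot: [0.0, 0.997, -0.071, 0.0]
contact_force: [0.8, -0.4, -0.4]
gripper_width: 0.474
t 1.27 stand tcp [-240.9 -663.1  231.3] grip 40.3 F [ 0.8 -0.4 -0.4] T [ 0.05 -0.    0.02]
rot to go(deg,tool) [ 0.  -0.  -0.3] q [ 1.13  0.48  0.11  1.56 -0.06  1.11 -0.46]
shift tool mm [ 238.2 -523.1  101.4] aligned [ 240.9 -521.9  101.3]
```

```bash
python3 -m jog '[[[10,-22,0],[0,0,-0.3],0.05],[[20,-43,0],[0,0,0],0.05],[[21,-46,3],[0,0,0],0.05],[[21,-46,5],[0,0,0],0.05],[[21,-46,5],[0,0,0],0.05],[[21,-46,5],[0,0,0],0.05],[[21,-46,5],[0,0,0],0.05],[[21,-46,5],[0,0,0],0.05],[[21,-46,5],[0,0,0],0.05],[[21,-46,5],[0,0,0],0.05],[[21,-46,3],[0,0,0],0.05],[[21,-46,0],[0,0,0],0.05]]'; python3 go.py '(0,-141.2,130)'; python3 look.py top:top1 wrist:w1
```

```text
t: 2.78
eef_pos: [0.4884, -0.1609, 0.1904]
tool_rot: [0.0, 0.998, -0.067, 0.0]
contact_force: [-0.3, -1.0, 0.2]
gripper_width: 0.475
t 2.77 stand tcp [  -2.7 -135.6  190.4] grip 40.4 F [-0.3 -1.   0.2] T [-0.04  0.02 -0.02]
rot to go(deg,tool) [ 0.  -0.   0.2] q [ 0.34  0.27 -0.17  1.97  0.06  0.91 -1.56]
shift tool mm [ 2.7  5.6 60.4] aligned [ 2.7  5.6 60.4]
```

View pics/w1.png

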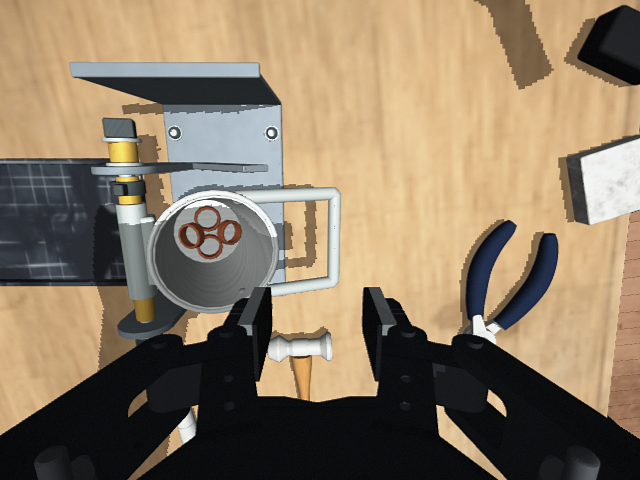

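```bash
cat > wr.py <<'E'
from h import *
from scipy.spatial.transform import Rotation as R
def wT():
    o=bot.get_obs();w,x,y,z=o['tool_rot'];T=np.eye(4);T[:3,:3]=R.from_quat([x,y,z,w]).as_matrix();T[:3,3]=o['eef_pos']
    return T@bot.camera_info('wrist')['mount']
P0=np.array([0.50977,-0.02695,-0.13793])
def W(m,p=P0):
    c,s=np.cos(p[2]),np.sin(p[2]);m=np.asarray(m)/1e3
    return np.array([p[0]+c*m[0]-s*m[1],p[1]+s*m[0]+c*m[1],m[2]])
E
python3 - <<'E'
from wr import *
T=wT()
for n,m in dict(barF=(37,-141.2,62.4),barN=(-37,-141.2,62.4),head=(82,0,100),headtop=(82,-3,108),baseFR=(108.5,-95,6),panelTR=(108.5,-95,122)).items(): print(n,proj('wrist',W(m),T).round(1))
E
```

```text
barF [[332.7 189.8]]
barN [[330.5 278.5]]
head [[117.9 122.6]]
headtop [[115.4 121.6]]
baseFR [[280.1 101.6]]
panelTR [[258.   71.6]]
```

```bash
python3 -m jog '[[[1,4,20],[0,0,0.2],0.05],[[0,3,28],[0,0,0],0.05],[[0,0,30],[0,0,0],0.05],[[0,0,28],[0,0,0],0.05],[[0,0,20],[0,0,0],0.05],[[0,0,12],[0,0,0],0.05],[[0,0,8],[0,0,0],0.05],[[0,0,0],[0,0,0],0.05]]'; python3 go.py '(0,-141.2,43)'; python3 look.py side:side2 wrist:w2
```

```text
t: 3.88
eef_pos: [0.4893, -0.1723, 0.0457]
tool_rot: [0.001, 0.998, -0.07, 0.002]
contact_force: [-0.4, -6.0, 7.2]
gripper_width: 0.478
t 3.88 stand tcp [  -0.3 -146.8   45.7] grip 40.6 F [-0.4 -6.   7.2] T [-0.72  0.09  0.04]
rot to go(deg,tool) [ 0.1 -0.2 -0.1] q [ 0.33  0.49 -0.14  2.06  0.12  0.59 -1.6 ]
shift tool mm [ 0.3 -5.6  2.7] aligned [ 0.3 -5.6  2.7]
```

View pics/w2.png

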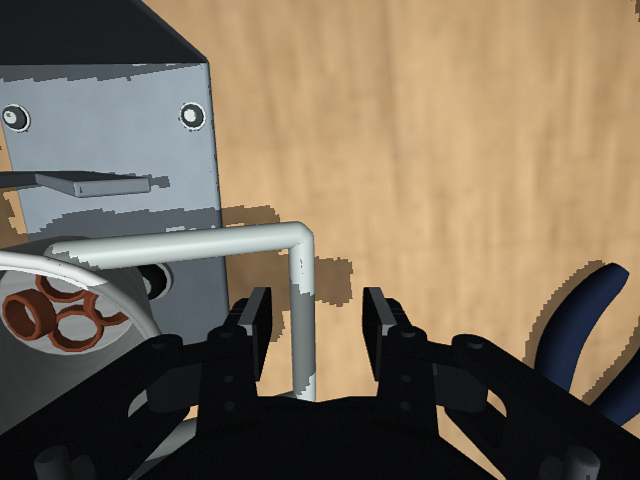

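View pics/side2.png

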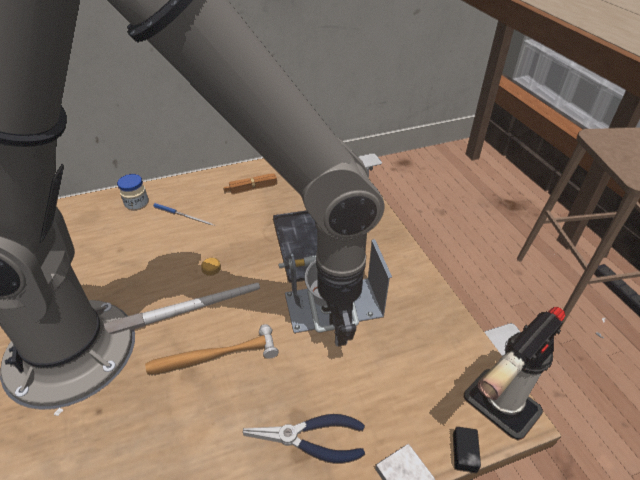

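```bash
python3 -m jog '[[[0,0,0],[0,0,0],0.4],[[0,0,0],[0,0,0],1],[[0,0,0],[0,0,0],1],[[0,0,0],[0,0,0],1],[[0,0,0],[0,0,0],1],[[0,0,0],[0,0,0],1]]' 30; python3 go.py '(0,-141.2,43)'; python3 look.py wrist:w3
```

```text
t: 4.72
eef_pos: [0.4884, -0.1663, 0.0447]
tool_rot: [-0.001, 0.998, -0.067, 0.0]
contact_force: [-0.4, 7.0, 4.6]
gripper_width: 0.096
t 4.72 stand tcp [  -2.  -141.    44.7] grip 8.2 F [-0.4  7.   4.6] T [1.42 0.11 0.03]
rot to go(deg,tool) [-0.2 -0.   0.2] q [ 0.32  0.49 -0.14  2.07  0.11  0.59 -1.6 ]
shift tool mm [2.  0.2 1.7] aligned [2.  0.2 1.7]
```

View pics/w3.png

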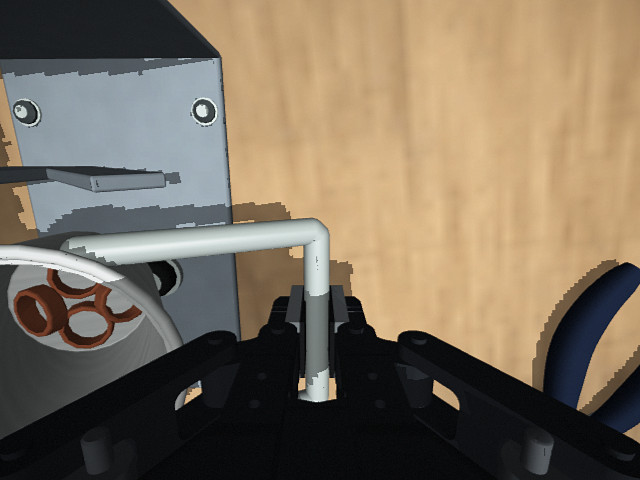

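```bash
cat > path.py <<'E'
import numpy as np,sys
def bar(p):
    a=p-.384;return np.array([-145*np.cos(a)+18*np.sin(a),145*np.sin(a)+18*np.cos(a)+100])
ps=np.linspace(float(sys.argv[1]),float(sys.argv[2]),int(sys.argv[3])+1)
for i in range(len(ps)-1):
    d=bar(ps[i+1])-bar(ps[i]);print(i,round(ps[i+1],2),'tool y,z: [0,%.1f,%.1f]'%(-d[0],-d[1]),bar(ps[i+1]).round(0))
E
python3 path.py 0 2.8 24
```

```text
0 0.12 tool y,z: [0,3.4,-16.7] [-145.   79.]
1 0.23 tool y,z: [0,1.5,-17.0] [-146.   96.]
2 0.35 tool y,z: [0,-0.5,-17.0] [-146.  113.]
3 0.47 tool y,z: [0,-2.5,-16.9] [-143.  130.]
4 0.58 tool y,z: [0,-4.5,-16.4] [-139.  146.]
5 0.7 tool y,z: [0,-6.3,-15.8] [-132.  162.]
6 0.82 tool y,z: [0,-8.1,-15.0] [-124.  177.]
7 0.93 tool y,z: [0,-9.8,-13.9] [-114.  191.]
8 1.05 tool y,z: [0,-11.4,-12.7] [-103.  204.]
9 1.17 tool y,z: [0,-12.8,-11.3] [-90. 215.]
10 1.28 tool y,z: [0,-14.0,-9.7] [-76. 225.]
11 1.4 tool y,z: [0,-15.0,-8.0] [-61. 233.]
12 1.52 tool y,z: [0,-15.9,-6.2] [-45. 239.]
13 1.63 tool y,z: [0,-16.5,-4.3] [-29. 243.]
14 1.75 tool y,z: [0,-16.9,-2.4] [-12. 246.]
15 1.87 tool y,z: [0,-17.0,-0.4] [  5. 246.]
16 1.98 tool y,z: [0,-17.0,1.6] [ 22. 244.]
17 2.1 tool y,z: [0,-16.7,3.6] [ 39. 241.]
18 2.22 tool y,z: [0,-16.1,5.5] [ 55. 235.]
19 2.33 tool y,z: [0,-15.4,7.3] [ 70. 228.]
20 2.45 tool y,z: [0,-14.4,9.1] [ 85. 219.]
21 2.57 tool y,z: [0,-13.3,10.7] [ 98. 208.]
22 2.68 tool y,z: [0,-11.9,12.1] [110. 196.]
23 2.8 tool y,z: [0,-10.5,13.5] [120. 183.]
```

```bash
python3 -m jog '[[[0,2,-17],[0,0,0.2],1],[[0,1,-17],[0,0,0],1],[[0,-0.5,-17],[0,0,0],1],[[0,-2.5,-17],[0,0,0],1],[[0,-4.5,-16.5],[0,0,0],1],[[0,-6.3,-15.8],[0,0,0],1],[[0,-8,-15],[0,0,0],1],[[0,-10,-14],[0,0,0],1],[[0,-11.5,-12.5],[0,0,0],1],[[0,-12.5,-11.5],[0,0,0],1],[[0,-14,-9.5],[0,0,0],1],[[0,-15,-8],[0,0,0],1]]' 30; python3 go.py '(0,-61,214)'; python3 look.py side:side4 top:top4
```

```text
t: 6.28
eef_pos: [0.4983, -0.0898, 0.2163]
tool_rot: [0.001, 0.997, -0.071, -0.001]
contact_force: [-4.2, -3.8, 3.4]
gripper_width: 0.102
t 6.28 stand tcp [ -2.7 -63.8 216.3] grip 8.6 F [-4.2 -3.8  3.4] T [-0.99  0.98  0.07]
rot to go(deg,tool) [ 0.2  0.1 -0.3] q [ 0.23  0.23 -0.2   1.96  0.06  0.96 -1.72]
shift tool mm [ 2.7 -2.8  2.3] aligned [ 2.7 -2.8  2.3]
```

View pics/side4.png

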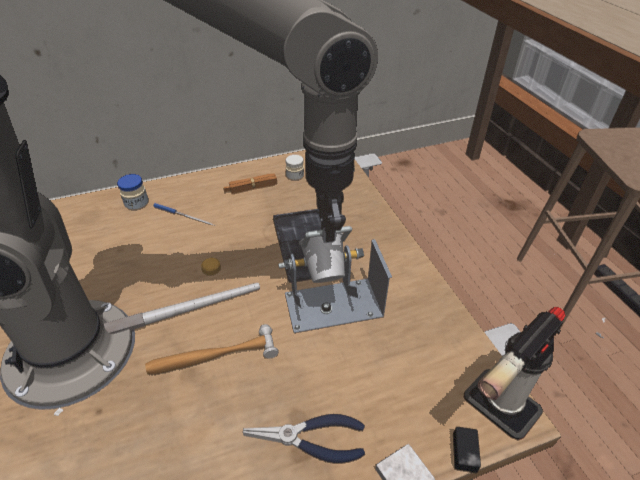

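```bash
python3 -m jog '[[[0,-16,-6],[0,0,-0.2],1],[[0,-16.5,-4],[0,0,0],1],[[0,-17,-2],[0,0,0],1],[[0,-17,-0.4],[0,0,0],1],[[0,-17,1.6],[0,0,0],1],[[0,-16.7,3.6],[0,0,0],1],[[0,-16,5.5],[0,0,0],1],[[0,-15.5,7.5],[0,0,0],1],[[0,-14.5,9],[0,0,0],1],[[0,-13.3,10.7],[0,0,0],1],[[0,-12,12],[0,0,0],1],[[0,-10.5,13.5],[0,0,0],1]]' 30;python3 -m jog '[[[0,-3,4],[0,0,0],1],[[0,0,0],[0,0,0],1],[[0,0,0],[0,0,0],1],[[0,0,0],[0,0,0],1],[[0,0,0],[0,0,0],1],[[0,0,0],[0,0,0],1]]'; python3 go.py '(0,123,160)'; python3 look.py side:side5 top:top5 wrist:w5
```

```text
t: 7.88
eef_pos: [0.523, 0.0928, 0.1635]
tool_rot: [0.0, 0.998, -0.068, -0.001]
contact_force: [-2.5, 0.1, 0.5]
gripper_width: 0.104
t: 8.62
eef_pos: [0.5233, 0.095, 0.1602]
tool_rot: [0.0, 0.998, -0.069, -0.001]
contact_force: [-6.1, 1.8, 0.8]
gripper_width: 0.098
t 8.62 stand tcp [ -3.3 122.6 160.2] grip 8.3 F [-6.1  1.8  0.8] T [0.15 1.37 0.06]
rot to go(deg,tool) [0.  0.1 0. ] q [-0.05  0.35 -0.3   1.95  0.13  0.87 -2.12]
shift tool mm [ 3.3 -0.4  0.2] aligned [ 3.3 -0.4  0.2]
```

View pics/side5.png

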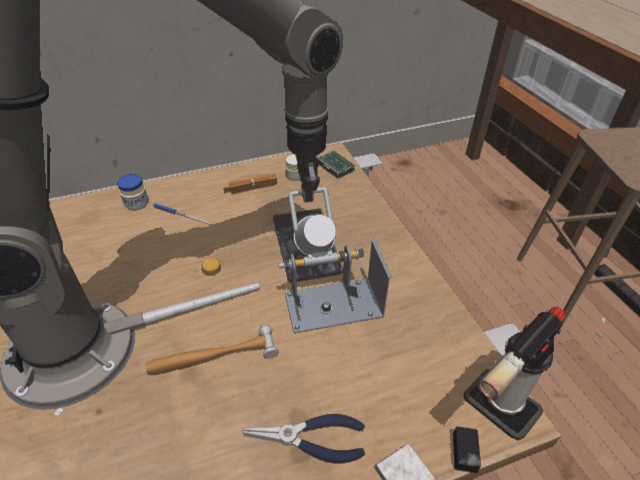

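View pics/w5.png

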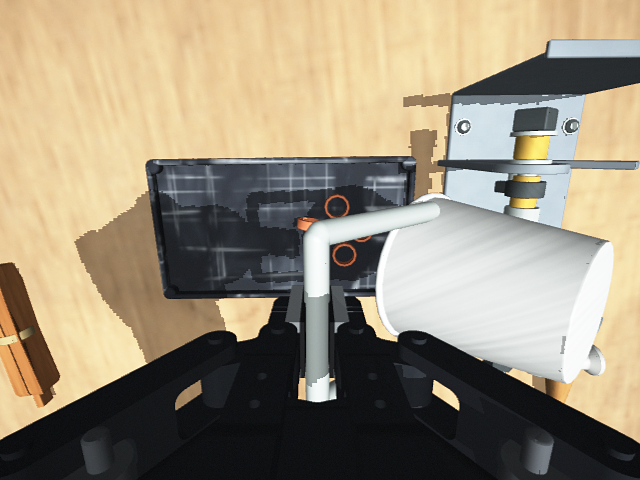

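View pics/top5.png

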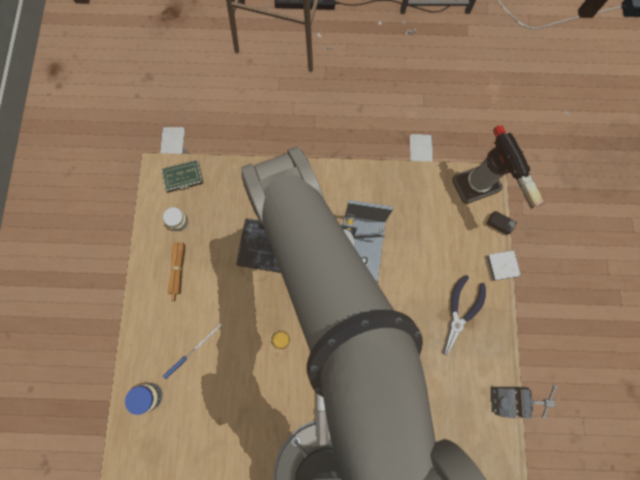

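```bash
python3 path.py 2.83 0.03 24
```

```text
0 2.71 tool y,z: [0,10.0,-13.8] [113. 193.]
1 2.6 tool y,z: [0,11.6,-12.5] [101. 205.]
2 2.48 tool y,z: [0,13.0,-11.1] [ 88. 216.]
3 2.36 tool y,z: [0,14.2,-9.5] [ 74. 226.]
4 2.25 tool y,z: [0,15.2,-7.8] [ 59. 234.]
5 2.13 tool y,z: [0,16.0,-6.0] [ 43. 240.]
6 2.01 tool y,z: [0,16.5,-4.1] [ 26. 244.]
7 1.9 tool y,z: [0,16.9,-2.1] [ 10. 246.]
8 1.78 tool y,z: [0,17.0,-0.1] [ -7. 246.]
9 1.66 tool y,z: [0,16.9,1.9] [-24. 244.]
10 1.55 tool y,z: [0,16.6,3.8] [-41. 240.]
11 1.43 tool y,z: [0,16.0,5.7] [-57. 235.]
12 1.31 tool y,z: [0,15.3,7.6] [-72. 227.]
13 1.2 tool y,z: [0,14.3,9.3] [-87. 218.]
14 1.08 tool y,z: [0,13.1,10.9] [-100.  207.]
15 0.96 tool y,z: [0,11.8,12.3] [-111.  194.]
16 0.85 tool y,z: [0,10.2,13.6] [-122.  181.]
17 0.73 tool y,z: [0,8.6,14.7] [-130.  166.]
18 0.61 tool y,z: [0,6.8,15.6] [-137.  150.]
19 0.5 tool y,z: [0,4.9,16.3] [-142.  134.]
20 0.38 tool y,z: [0,3.0,16.8] [-145.  117.]
21 0.26 tool y,z: [0,1.0,17.0] [-146.  100.]
22 0.15 tool y,z: [0,-0.9,17.0] [-145.   83.]
23 0.03 tool y,z: [0,-2.9,16.8] [-142.   67.]
```

```bash
python3 -m jog '[[[-1,10,-14],[0,0,0],1],[[-1,11.5,-12.5],[0,0,0],1],[[-1,13,-11],[0,0,0],1],[[0,14,-9.5],[0,0,0],1],[[0,15,-8],[0,0,0],1],[[0,16,-6],[0,0,0],1],[[0,16.5,-4],[0,0,0],1],[[0,17,-2],[0,0,0],1],[[0,17,0],[0,0,0],1],[[0,17,2],[0,0,0],1],[[0,16.5,4],[0,0,0],1],[[0,16,5.5],[0,0,0],1]]' 30; python3 go.py '(0,-57,216)'; python3 look.py wrist:w6 side:side6
```

```text
t: 10.28
eef_pos: [0.4991, -0.0838, 0.2172]
tool_rot: [-0.0, 0.998, -0.069, 0.003]
contact_force: [7.5, -0.7, -0.5]
gripper_width: 0.101
t 10.28 stand tcp [ -2.7 -57.8 217.2] grip 8.6 F [ 7.5 -0.7 -0.5] T [ 0.18 -1.53  0.06]
rot to go(deg,tool) [-0.  -0.3  0. ] q [ 0.23  0.22 -0.21  1.96  0.06  0.96 -1.72]
shift tool mm [ 2.7 -0.8  1.2] aligned [ 2.7 -0.8  1.2]
```

View pics/w6.png

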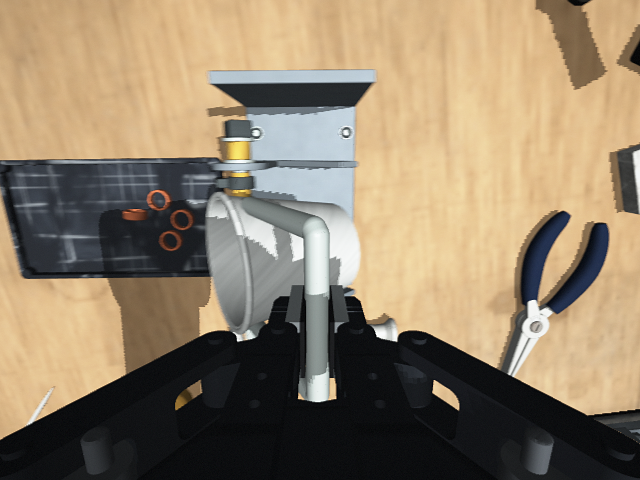

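Four rings lie in the tray at (158,200), (134,214), (181,219), (171,240), all at rest; the bowl is empty and coming back. Continuing.

```bash
python3 -m jog '[[[1,15.3,7.6],[0,0,0],1],[[1,14.3,9.3],[0,0,0],1],[[1,13,11],[0,0,0],1],[[0,12,12.3],[0,0,0],1],[[0,10,13.6],[0,0,0],1],[[0,8.6,14.7],[0,0,0],1],[[0,7,15.6],[0,0,0],1],[[0,5,16.3],[0,0,0],1],[[0,3,16.8],[0,0,0],1],[[0,1,17],[0,0,0],1],[[0,-1,17],[0,0,0],1],[[0,-3,17],[0,0,0],1]]' 30; python3 -m jog '[[[0,-1,3],[0,0,0],1],[[0,0,0],[0,0,0],1]]';python3 go.py '(0,-141.2,43.4)'
```

```text
t: 11.88
eef_pos: [0.4882, -0.1673, 0.0462]
tool_rot: [0.0, 0.998, -0.068, -0.0]
contact_force: [-0.2, 0.5, 1.3]
gripper_width: 0.103
t: 12.12
eef_pos: [0.4882, -0.1668, 0.0442]
tool_rot: [0.0, 0.998, -0.069, -0.0]
contact_force: [-1.1, -2.9, -0.4]
gripper_width: 0.1
t 12.12 stand tcp [  -2.1 -141.5   44.2] grip 8.5 F [-1.1 -2.9 -0.4] T [-0.57  0.06  0.09]
rot to go(deg,tool) [0. 0. 0.] q [ 0.32  0.49 -0.14  2.07  0.12  0.59 -1.61]
shift tool mm [ 2.1 -0.3  0.8] aligned [ 2.1 -0.3  0.8]
```

```bash
python3 -m jog '[[[0,0,0],[0,0,0],0.4],[[0,0,0],[0,0,0],0.4],[[0,0,0],[0,0,0],0.4],[[0,0,-10],[0,0,0],0.4],[[0,0,-25],[0,0,0],0.4],[[0,0,-35],[0,0,0],0.4],[[0,0,-40],[0,0,0],0.4],[[0,0,-35],[0,0,0],0.4],[[0,0,-15],[0,0,0],0.4],[[0,0,0],[0,0,0],0.2]]' 30; python3 go.py '(70,-40,200)'
```

```text
t: 13.38
eef_pos: [0.489, -0.1659, 0.205]
tool_rot: [0.0, 0.998, -0.068, 0.001]
contact_force: [-0.0, 0.6, -0.9]
gripper_width: 0.399
t 13.38 stand tcp [  -1.5 -140.5  205. ] grip 34.0 F [-0.   0.6 -0.9] T [ 0.02  0.03 -0.01]
rot to go(deg,tool) [-0.  -0.1  0.1] q [ 0.35  0.25 -0.17  1.95  0.05  0.94 -1.55]
shift tool mm [  71.7 -100.4    5.2] aligned [  71.5 -100.5    5. ]
```

```bash
python3 -m jog '[[[9,-25,0],[0,0,0],0.2],[[12,-35,0],[0,0,0],0.2],[[12,-35,0],[0,0,0],0.2],[[9,-25,0],[0,0,0],0.2],[[0,0,0],[0,0,0],0.2]]'; python3 go.py '(82,0,200)'; python3 look.py wrist:w7 side:side7
python3 - <<'E'
from wr import *
T=wT()
for n,m in dict(head=(82,0,100),brk=(59,-20,120),brk2=(59,20,120),panelTR=(108.5,-95,122),panelTL=(108.5,12,122),bar=(0,-141,62)).items(): print(n,proj('wrist',W(m),T).round(1))
for n in ('bolt_head','tip_bar'):
  for c in('wrist','side'):
    print(n,c,[(np.round(np.array(l['xy'])*[640,480],1),round(l['score'],2)) for l in bot.landmark_of(c,n)][:2])
E
```

```text
t: 14.0
eef_pos: [0.5462, -0.0503, 0.2025]
tool_rot: [-0.001, 0.998, -0.066, -0.001]
contact_force: [-0.4, -0.4, 0.3]
gripper_width: 0.401
t 14.0 stand tcp [ 39.3 -18.1 202.5] grip 34.1 F [-0.4 -0.4  0.3] T [-0.03 -0.02  0.03]
rot to go(deg,tool) [-0.1  0.2  0.3] q [ 0.16  0.31 -0.23  1.88  0.08  0.96 -1.8 ]
shift tool mm [ 42.8 -17.9   2.4] aligned [ 42.7 -18.1   2.5]
head [[287.9 185.2]]
brk [[316.1 222.7]]
brk2 [[256.4 222.7]]
panelTR [[436.  145.8]]
panelTL [[265.  145.7]]
bar [[454.  275.5]]
bolt_head wrist [(array([289.9, 191.2]), 0.69), (array([168.5, 250.5]), 0.62)]
bolt_head side [(array([247. , 188.1]), 0.69), (array([358.2, 250.6]), 0.53)]
tip_bar wrist [(array([456. , 274.8]), 0.73)]
tip_bar side [(array([335.5, 322.9]), 0.81)]
```

View pics/w7.png

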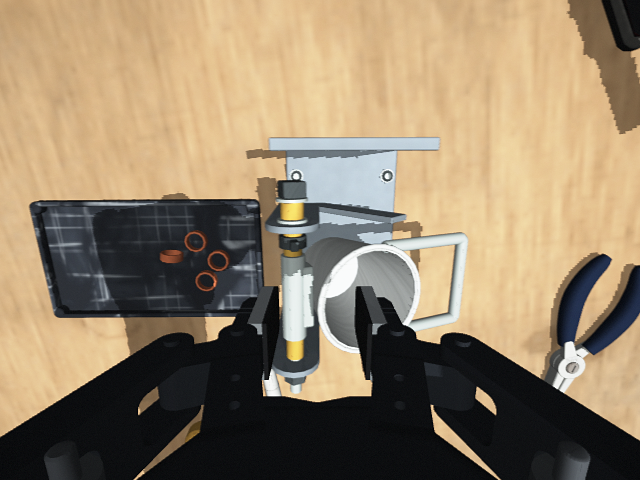

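```bash
python3 -m jog '[[[14,-3,0],[0,0,0.3],0.2],[[14,-3,0],[7.3,0,0],0.2],[[13,0,0],[7.3,0,0],0.2],[[0,0,0],[7.4,0,0],0.2],[[0,0,0],[0,0,0],0.2]]'; python3 go.py '(81,-19.1,147.3)'; python3 look.py wrist:w8
python3 - <<'E'
from wr import *
T=wT()
a=.384;ca,sa=np.cos(a),np.sin(a)
hd=lambda x,y,z:(82+x,y*ca-z*sa,100+y*sa+z*ca)
for n,m in dict(hNE=hd(6,-8.5,8.5),hNW=hd(6,8.5,8.5),hSE=hd(-6,-8.5,8.5),hSW=hd(-6,8.5,8.5),panelTL=(108.5,12,122)).items(): print(n,proj('wrist',W(m),T).round(1))
E
```

```text
t: 14.92
eef_pos: [0.588, -0.0571, 0.2031]
tool_rot: [-0.19, 0.979, -0.073, 0.013]
contact_force: [0.1, -0.7, 0.1]
gripper_width: 0.401
t 14.93 stand tcp [ 81.6 -19.1 203.1] grip 34.1 F [ 0.1 -0.7  0.1] T [-0.4   0.04 -0.03]
rot to go(deg,tool) [-21.9  -0.   -0.6] q [ 0.45  0.42 -0.32  1.78 -0.3   0.98 -1.4 ]
shift tool mm [-0.5 20.9 51.8] aligned [-0.6  0.  55.8]
hNE [[362.6 238.6]]
hNW [[338.7 238.8]]
hSE [[362.2 254.8]]
hSW [[338.5 254.9]]
panelTL [[323.5 212. ]]
```

View pics/w8.png

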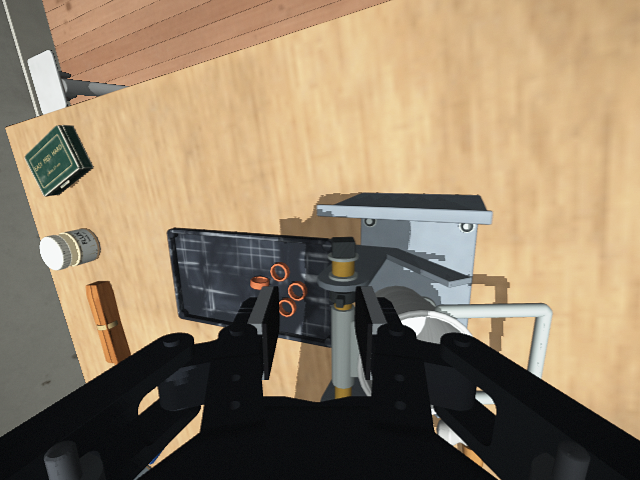

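Run:
```python
import cv2
im=cv2.imread('pics/w8.png');cv2.imwrite('pics/w8z.png',cv2.resize(im[200:300,280:400],None,fx=6,fy=6,interpolation=cv2.INTER_CUBIC))
im=cv2.imread('pics/w7.png');cv2.imwrite('pics/w7z.png',cv2.resize(im[150:250,230:350],None,fx=6,fy=6,interpolation=cv2.INTER_CUBIC))
```

```text
(no output)
```

View pics/w8z.png

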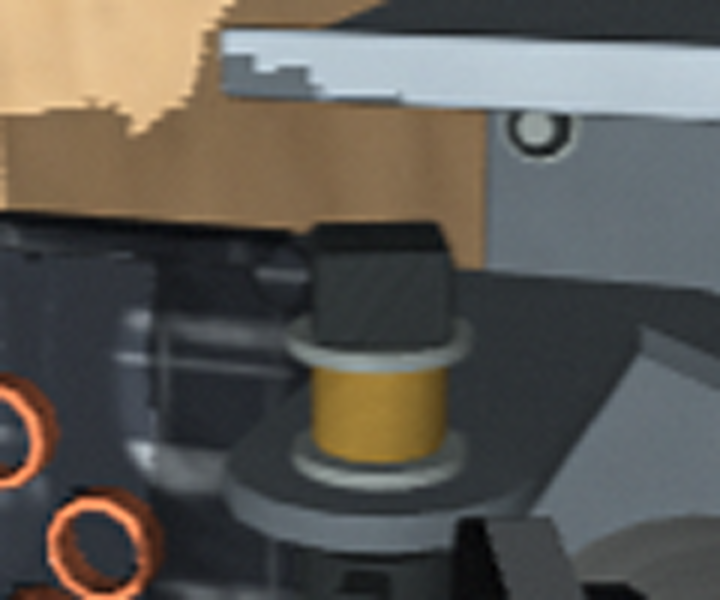

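View pics/w7z.png

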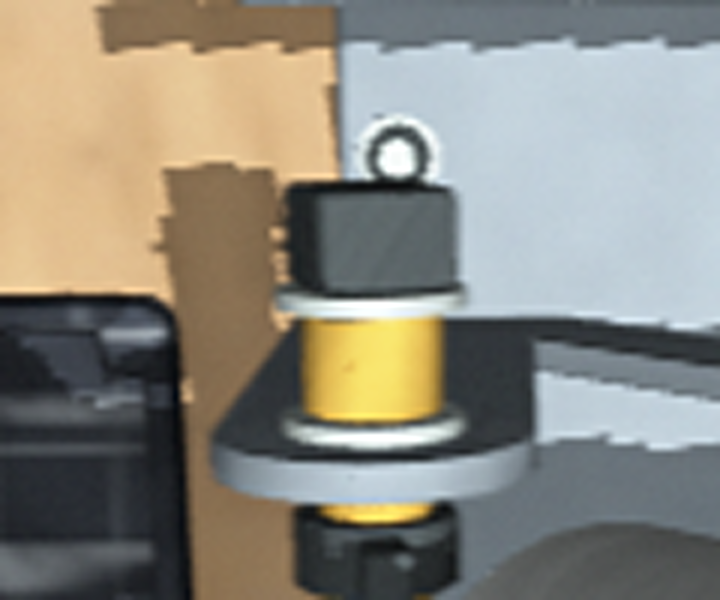

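```bash
cat > hf.py <<'E'
from wr import *
from scipy.optimize import least_squares
M=bot.camera_info('wrist')['mount']
def tt(p,q):
    w,x,y,z=q;T=np.eye(4);T[:3,:3]=R.from_quat([x,y,z,w]).as_matrix();T[:3,3]=p;return T
o=bot.get_obs()
poses=[tt([0.5462,-0.0503,0.2025],[-.001,.998,-.066,-.001]),tt(o['eef_pos'],o['tool_rot'])]
a=.384;ca,sa=np.cos(a),np.sin(a)
hd=lambda x,y,z:np.array((82+x,y*ca-z*sa,100+y*sa+z*ca))
C=[hd(6,8.5,8.5),hd(6,-8.5,8.5),hd(-6,-8.5,8.5),hd(-6,8.5,8.5)]
z7=np.array([(320,190),(453,190),(457,293),(322,293)])/6+[230,150]-.4
z8=np.array([(315,252),(447,252),(449,345),(318,345)])/6+[280,200]-.4
def f(v,reg=True):
    r=[]
    for T,z in((poses[0],z7),(poses[1],z8)):
        Mm=M.copy();Mm[:3,3]+=v[3:6]/1e3;Mm[:3,:3]=M[:3,:3]@R.from_rotvec(v[6:9]/1e3).as_matrix()
        r.append((proj('wrist',np.array([W(c+v[:3]) for c in C]),T@Mm)-z).ravel())
    if reg:r.append(np.r_[v[:3]/2,v[3:6]/2,v[6:9]/10])
    return np.concatenate(r)
print(f(np.zeros(9),0).reshape(2,4,2).round(1))
s=least_squares(f,np.zeros(9));print(s.x.round(1));print(f(s.x,0).reshape(2,4,2).round(1))
E
python3 hf.py
```

```text
[[[ 1.9 -3. ]
  [ 3.4 -3.6]
  [ 2.8 -3.3]
  [ 1.9 -2.3]]

 [[ 6.6 -2.8]
  [ 8.5 -3. ]
  [ 7.7 -2.3]
  [ 5.9 -2.2]]]
[-1.   0.3  3.   1.2  0.5 -4.9  0.7 -9.6 14.9]
[[[-1.3 -0.2]
  [ 0.1 -0.5]
  [-0.8 -0.4]
  [-1.5  0.3]]

 [[ 0.6 -0.1]
  [ 2.2  0.1]
  [ 1.2  0.5]
  [-0.3  0.4]]]
```

Run:
```python
from wr import *
c,s=np.cos(P0[2]),np.sin(P0[2])
def stand(p): d=p[:2]-P0[:2];return np.array([c*d[0]+s*d[1],-s*d[0]+c*d[1],p[2]])*1e3
d=np.load('pics/w8_d.npy');T=wT();i=bot.camera_info('wrist')
def P(u,v):
    z=np.median(d[v-1:v+2,u-1:u+2]);x=np.array([(u-i['cx'])/i['fx']*z,-(v-i['cy'])/i['fy']*z,-z,1]);return stand((T@x)[:3]),z
for n,(u,v) in dict(headtop=(344,250),headL=(336,250),headR=(352,250),panel=(400,210),brkt=(340,284),bench=(250,200),tray=(220,270)).items():print(n,P(u,v))
dt=np.load('pics/top0_d.npy');ct=cloud('top',dt)
for u,v in((350,215),(349,215),(351,215),(349,218),(370,205)):print('top',u,v,stand(ct[v,u]))
ds=np.load('pics/side7_d.npy');cs=cloud('side',ds)
for u,v in((359,252),(360,250),(361,254)):print('side',u,v,stand(cs[v,u]))
```

```text
headtop (array([ 79.35003259,   1.42800979, 108.56319978]), np.float32(0.24685745))
headL (array([ 79.38107279,   6.79118656, 110.67434449]), np.float32(0.2469083))
headR (array([ 79.3938447 ,  -4.00576657, 106.70705839]), np.float32(0.24653333))
panel (array([112.6821553 , -38.6619596 , 122.63510808]), np.float32(0.21102548))
brkt (array([ 56.11350576,   1.5684314 , 116.60235439]), np.float32(0.24577239))
bench (array([ 95.72424242, 148.17219369,   1.1608391 ]), np.float32(0.39195374))
tray (array([  6.26484411, 196.16850755,   4.39821184]), np.float32(0.4297993))
top 350 215 [ 81.94845891   2.8217416  107.53414584]
top 349 215 [ 79.84247025   5.33340566 113.39226052]
top 351 215 [ 81.21779315   0.65218671 111.40809949]
top 349 218 [ 73.63970242   4.10448024 109.95673128]
top 370 205 [108.23516343 -38.55612849 126.03642451]
side 359 252 [ 77.45175847  -4.32894265 107.41892195]
side 360 250 [ 79.94075868  -2.23178046 110.56253042]
side 361 254 [ 81.05774701  -7.21893511 103.78371751]
```

```bash
python3 look.py wrist:w9
python3 - <<'E'
from wr import *
import cv2
T=wT();a=.384;ca,sa=np.cos(a),np.sin(a)
hd=lambda x,y,z:(82+x,y*ca-z*sa,100+y*sa+z*ca)
pts=dict(h=[hd(6,-8.5,8.5),hd(6,8.5,8.5),hd(-6,8.5,8.5),hd(-6,-8.5,8.5)],bar=[(37,-141.2,62.4),(-37,-141.2,62.4)],base=[(112,-95,6),(-76,-95,6),(-76,12,6),(112,12,6)],panel=[(108.5,-95,122),(108.5,12,122)],brk=[(54,-20,120),(54,20,120),(59,20,120),(59,-20,120)],axis=[(60,0,100),(88,0,100)])
im=cv2.imread('pics/w9.png');im=cv2.resize(im,None,fx=2,fy=2,interpolation=cv2.INTER_CUBIC)
for k,v in pts.items():
    q=np.array([proj('wrist',W(m),T)[0] for m in v]);print(k,q.round(1).tolist())
    cv2.polylines(im,[np.int32(q*2+.5)],k in('h','base','brk'),(0,0,255),1)
cv2.imwrite('pics/w9o.png',im[340:800,560:1240])
E
```

```text
h [[365.5, 238.6], [341.5, 238.7], [341.3, 254.9], [364.9, 254.8]]
bar [[554.0, 309.5], [537.3, 396.6]]
base [[490.1, 194.1], [466.2, 382.1], [362.3, 359.3], [368.1, 189.8]]
panel [[505.5, 222.9], [326.6, 211.9]]
brk [[371.1, 292.8], [317.1, 284.9], [317.0, 278.4], [371.4, 286.0]]
axis [[351.5, 271.9], [352.3, 235.8]]
```

View pics/w9o.png

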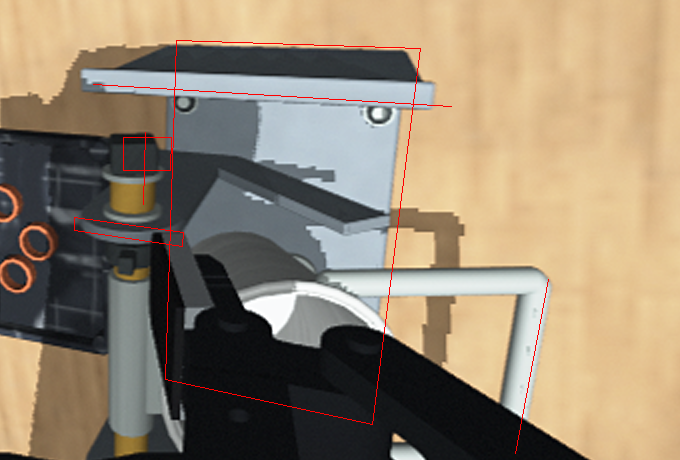

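```bash
for i in 1 2 3; do python3 -m jog '[[[0,0,0],[0,0,0],0.2]]' >/dev/null
python3 - <<'E'
from wr import *
o=bot.get_obs();w,x,y,z=o['tool_rot'];print(o['t'],o['eef_pos'].round(4),o['tool_rot'].round(4),np.degrees(R.from_quat([x,y,z,w]).as_rotvec()).round(2),o['contact_force'].round(1),o['torque'].round(2))
E
done; python3 look.py wrist:w10 wrist:w11
python3 - <<'E'
import cv2,numpy as np
a=cv2.imread('pics/w8.png',0)[100:300,280:600];
for n in('w9','w10','w11'):
    b=cv2.imread(f'pics/{n}.png',0)[100:300,280:600];print(n,cv2.phaseCorrelate(a.astype(np.float32),b.astype(np.float32)))
E
```

```text
15.15 [ 0.5884 -0.051   0.205 ] [-0.1899  0.9794 -0.0681  0.0137] [-157.71   10.97   -2.2 ] [ 0.2 -0.2 -0.2] [-0.36  0.08 -0.01]
15.275 [ 0.5882 -0.0513  0.2049] [-0.19    0.9793 -0.0683  0.0137] [-157.7    10.99   -2.21] [ 0.2 -0.4 -0.4] [-0.4   0.07 -0.02]
15.4 [ 0.5881 -0.052   0.2047] [-0.1901  0.9793 -0.0689  0.0136] [-157.68   11.09   -2.2 ] [ 0.3 -0.3 -0. ] [-0.44  0.02 -0.01]
w9 ((1.9139646321225428, -0.24599403652308638), 0.8751755239963531)
w10 ((6.119618552750467, -0.2583521501195918), 0.5716284565925598)
w11 ((5.869273595069046, -0.3061252083477797), 0.5888333508968353)
```

```bash
cat > ov.py <<'E'
import sys
from wr import *
import cv2
T=wT();nm=sys.argv[1];a=float(sys.argv[2])
im,_=bot.read_camera('wrist');cv2.imwrite(f'pics/{nm}.png',im[:,:,::-1])
ca,sa=np.cos(a),np.sin(a)
hd=lambda x,y,z:(82+x,y*ca-z*sa,100+y*sa+z*ca)
pts=dict(h=[hd(6,-8.5,8.5),hd(6,8.5,8.5),hd(-6,8.5,8.5),hd(-6,-8.5,8.5)],bar=[(37,-141.2,62.4),(-37,-141.2,62.4)],base=[(112,-95,6),(-76,-95,6),(-76,12,6),(112,12,6)],panel=[(108.5,-95,122),(108.5,12,122)],brk=[(54,-20,120),(54,20,120),(59,20,120),(59,-20,120)],axis=[(60,0,100),(88,0,100)])
im=cv2.resize(im[:,:,::-1],None,fx=2,fy=2,interpolation=cv2.INTER_CUBIC)
for k,v in pts.items():
    q=np.array([proj('wrist',W(m),T)[0] for m in v])
    cv2.polylines(im,[np.int32(q*2+.5)],k in('h','base','brk'),(0,0,255),1)
cv2.imwrite(f'pics/{nm}o.png',im[340:800,460:1240])
E
python3 ov.py w12 .384; python3 go.py '(81,-19.1,147.3)'
```

```text
t 15.55 stand tcp [ 81.  -14.7 204.5] grip 34.4 F [-0.6 -0.3 -0.4] T [-0.42  0.09 -0.04]
rot to go(deg,tool) [-22.   -0.1  -0.2] q [ 0.44  0.42 -0.32  1.78 -0.31  0.98 -1.39]
shift tool mm [ 0.  25.5 51.4] aligned [ 0.   4.4 57.2]
```

View pics/w12o.png

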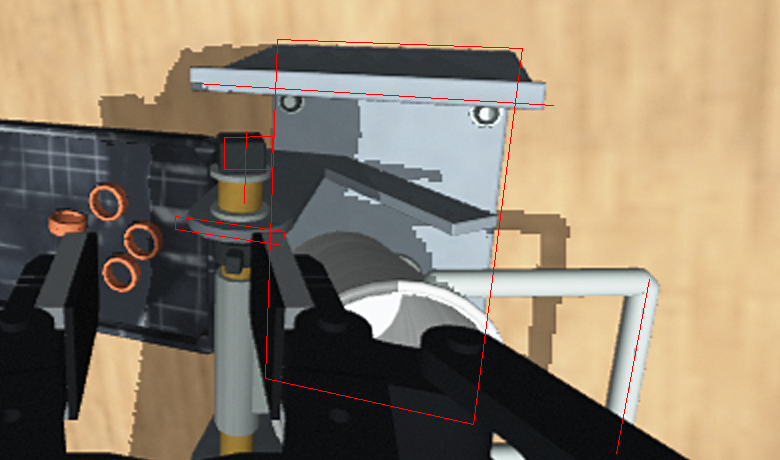

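```bash
python3 -m jog '[[[0,9,10],[0,0,0],0.2],[[0,9,16],[0,0,0],0.2],[[0,7.5,16],[0,0,0],0.2],[[0,0,8],[0,0,0],0.2],[[0,0,0],[0,0,0],0.2],[[0,0,0],[0,0,0],0.2],[[0,0,0],[0,0,0],0.2]]'; python3 ov.py w13 .384; python3 go.py '(80.5,7.1,82.4)'
```

```text
t: 16.42
eef_pos: [0.5877, -0.0579, 0.1491]
tool_rot: [-0.19, 0.979, -0.07, 0.014]
contact_force: [-0.4, 0.6, 0.2]
gripper_width: 0.401
t 16.48 stand tcp [ 81.4 -19.9 149.1] grip 34.2 F [ 1.  -0.3  0.8] T [-0.43  0.09 -0.04]
rot to go(deg,tool) [-22.   -0.1  -0.2] q [ 0.45  0.49 -0.32  1.82 -0.3   0.88 -1.36]
shift tool mm [-1.1 -0.1 71.9] aligned [ -0.9 -27.   66.7]
```

View pics/w13o.png

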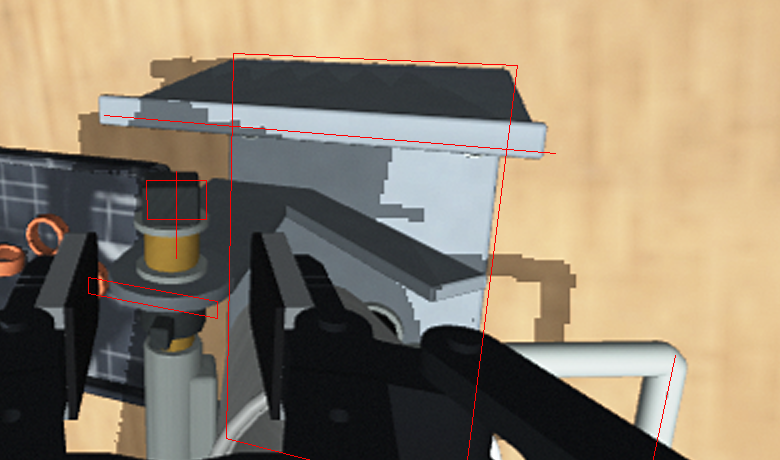

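```bash
python3 -m jog '[[[-1,0,10],[0,0,0],0.2],[[0,0,14],[0,0,0],0.2],[[0,0,14],[0,0,0],0.2],[[0,0,12],[0,0,0],0.2],[[0,0,10],[0,0,0],0.2],[[0,0,8],[0,0,0],0.2],[[0,0,4],[0,0,0],0.2],[[0,0,0],[0,0,0],0.2],[[0,0,0],[0,0,0],0.2]]'; python3 look.py wrist:w14 side:side14; python3 go.py '(80.5,7.1,82.4)'
```

```text
t: 17.6
eef_pos: [0.5904, -0.0312, 0.0821]
tool_rot: [-0.19, 0.979, -0.07, 0.014]
contact_force: [-0.1, 0.4, 0.5]
gripper_width: 0.396
t 17.7 stand tcp [80.4  6.8 82.1] grip 34.0 F [ 0.1  0.1 -0.5] T [-0.32  0.02  0.03]
rot to go(deg,tool) [-22.   -0.1  -0.2] q [ 0.41  0.58 -0.33  1.87 -0.31  0.74 -1.36]
shift tool mm [ 0.1 -0.4 -0.2] aligned [ 0.1 -0.3 -0.3]
```

View pics/w14.png

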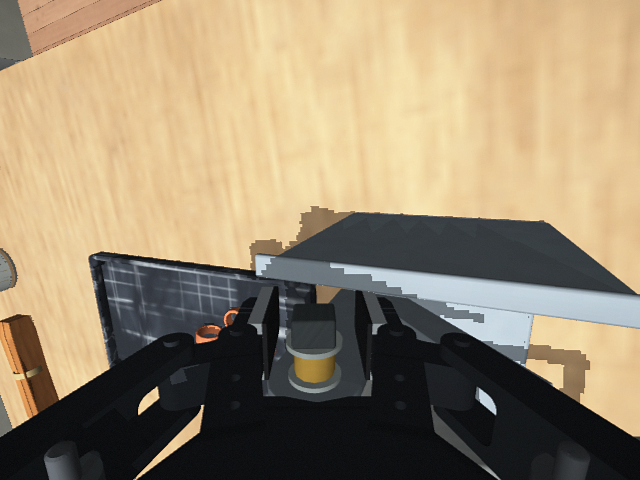

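View pics/side14.png

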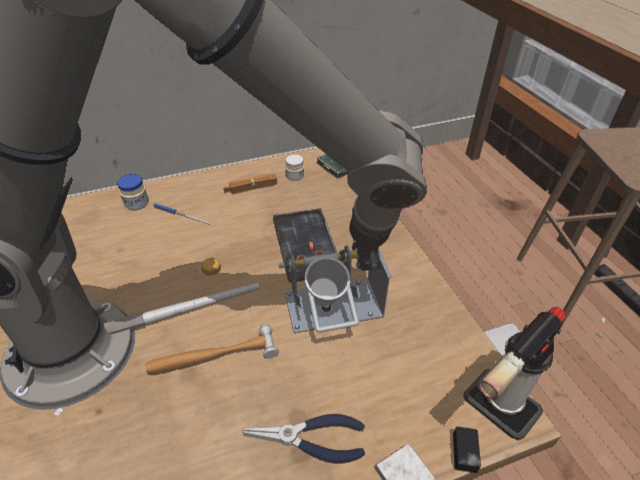

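```bash
python3 -m jog '[[[0,0,0],[0,0,0],1],[[0,0,0],[0,0,0],1],[[0,0,0],[0,0,0],1],[[0,0,0],[0,0,0],1],[[0,0,0],[0,0,0],1]]' 90; python3 look.py wrist:w15; python3 go.py '(80.5,7.1,82.4)'
```

```text
t: 18.32
eef_pos: [0.5905, -0.0302, 0.0829]
tool_rot: [-0.191, 0.979, -0.069, 0.014]
contact_force: [-1.4, 1.2, 6.7]
gripper_width: 0.188
t 18.38 stand tcp [80.4  7.9 82.9] grip 16.2 F [-1.4  0.8  5.6] T [0.38 0.34 0.13]
rot to go(deg,tool) [-22.1  -0.1  -0.2] q [ 0.41  0.58 -0.33  1.87 -0.31  0.74 -1.36]
shift tool mm [0.1 0.9 0.1] aligned [0.1 0.8 0.5]
```

View pics/w15.png

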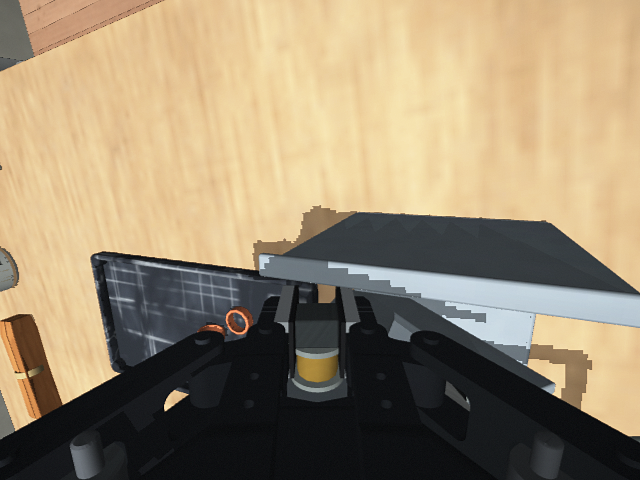

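```bash
python3 -m jog '[[[0,1.2,0],[-3.7,0,0],1],[[0,1.2,0],[-3.7,0,0],1],[[0,1.2,0],[-3.7,0,0],1],[[0,1.2,-0.1],[-3.7,0,0],1],[[0,1.2,-0.1],[-3.6,0,0],1],[[0,1.2,-0.1],[-3.6,0,0],1],[[0,0,0],[0,0,0],1],[[0,0,0],[0,0,0],1],[[0,0,0],[0,0,0],1],[[0,0,0],[0,0,0],1]]' 90; python3 look.py wrist:w16 side:side16; python3 go.py '(80.5,0,81)'
```

```text
t: 19.62
eef_pos: [0.5895, -0.0371, 0.0815]
tool_rot: [-0.001, 0.997, -0.071, 0.0]
contact_force: [-2.1, 2.1, 7.8]
gripper_width: 0.195
t 19.73 stand tcp [80.4  0.9 81.5] grip 16.3 F [-2.4  1.1  7.4] T [0.42 0.51 0.02]
rot to go(deg,tool) [-0.1 -0.  -0.2] q [ 0.01  0.52 -0.06  1.88  0.05  0.74 -1.79]
shift tool mm [0.1 0.9 0.5] aligned [0.1 0.9 0.5]
```

View pics/w16.png

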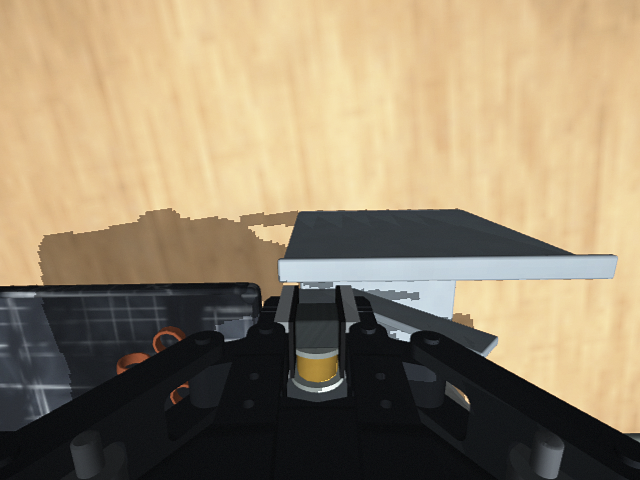

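View pics/side16.png

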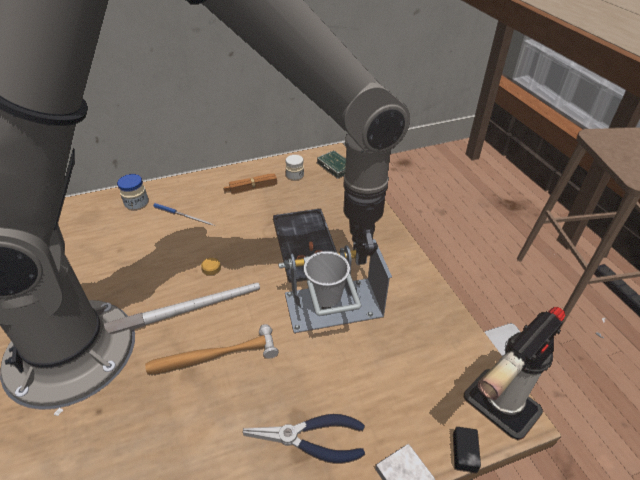

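```bash
cat > sov.py <<'E'
import sys
from wr import *
import cv2
nm=sys.argv[1]
im,d=bot.read_camera('side');cv2.imwrite(f'pics/{nm}.png',im[:,:,::-1]);np.save(f'pics/{nm}_d.npy',d)
im=cv2.resize(im[200:345,260:410,::-1],None,fx=4,fy=4,interpolation=cv2.INTER_CUBIC)
def bw(p,y,z,x):
    a=p-.384;return (x,y*np.cos(a)+z*np.sin(a),-y*np.sin(a)+z*np.cos(a)+100)
th=np.linspace(0,2*np.pi,40)
for p,col in((.294,(0,255,255)),(.384,(0,0,255)),(.474,(255,0,0))):
    for pts in([bw(p,-145,18,x) for x in(-37,37)],[bw(p,-52+42*np.sin(t),30,42*np.cos(t)) for t in th]):
        q=np.array([proj('side',W(m))[0] for m in pts]);
        if len(q)<5: print(p,q.round(1).tolist())
        cv2.polylines(im,[np.int32((q-[260,200]+.375)*4)],False,col,1)
cv2.imwrite(f'pics/{nm}o.png',im)
E
python3 sov.py side17
```

```text
0.294 [[318.3, 316.9], [358.5, 310.1]]
0.384 [[318.2, 311.8], [358.7, 305.1]]
0.474 [[318.0, 306.2], [358.8, 299.4]]
```

View pics/side17o.png

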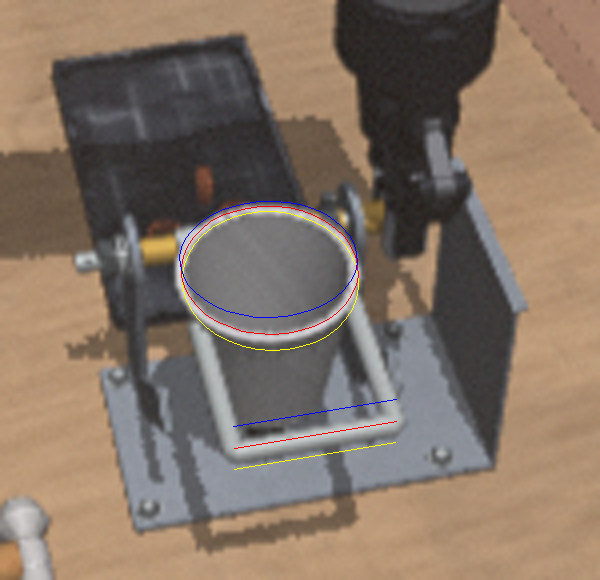

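```bash
python3 -m jog '[[[0,0,0],[0,0,0],1],[[0,0,0],[0,0,0],1],[[0,0,0],[0,0,0],1],[[0,0,0],[0,0,0],1],[[0,0,0],[0,0,0],1],[[0,0,0],[0,0,0],1],[[0,0,0],[0,0,0],1],[[0,0,0],[0,0,0],1],[[0,0,0],[0,0,0],1],[[0,0,0],[0,0,0],1]]'; python3 sov.py side18; python3 go.py
python3 - <<'E'
import cv2,numpy as np
a=cv2.imread('pics/side17.png').astype(int);b=cv2.imread('pics/side18.png').astype(int)
print(np.abs(a-b)[200:345,260:410].mean(), (np.abs(a-b).max(2)>25).sum())
E
python3 - <<'E'
from h import *
bot.read_camera('top');bot.read_camera('side');
for n in('ring_0',):
  for c in('side','top'): print(c,[(np.round(np.array(l['xy'])*[640,480]).tolist(),round(l['score'],2)) for l in bot.find_in(c,n)])
for n in('catch_tray',):
  for c in('side','top'): print(c,[(np.round(np.array(l['xy'])*[640,480]).tolist(),round(l['score'],2)) for l in bot.landmark_of(c,n)])
E
```

```text
t: 21.02
eef_pos: [0.5895, -0.0371, 0.0815]
tool_rot: [-0.001, 0.997, -0.071, 0.0]
contact_force: [-2.8, 1.7, 7.9]
gripper_width: 0.188
0.294 [[318.3, 316.9], [358.5, 310.1]]
0.384 [[318.2, 311.8], [358.7, 305.1]]
0.474 [[318.0, 306.2], [358.8, 299.4]]
t 21.07 stand tcp [80.4  0.9 81.5] grip 15.9 F [-2.   1.   7.3] T [0.46 0.55 0.1 ]
rot to go(deg,tool) [-0.1 -0.1 -0.2] q [ 0.01  0.52 -0.06  1.88  0.05  0.74 -1.79]
1.8580536398467433 2
side []
top []
side [([306.0, 244.0], 0.61)]
top [([285.0, 247.0], 0.82)]
```

View pics/side18o.png

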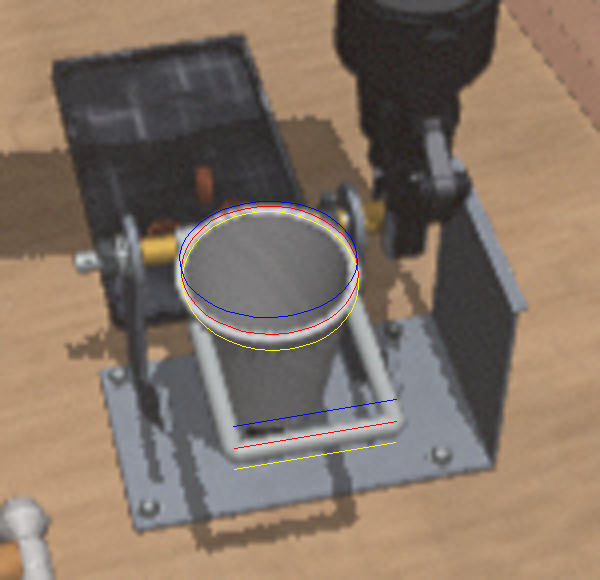

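```bash
python3 -c "
from station import bot
print(bot.hand_in())"
```

```text
the job is handed in; nothing more can be done
None
```

I tipped the bowl over by its handle to about 2.83 rad, and all four rings fell into the tray. I then brought the bowl back and let go of the handle. I gripped the square bolt head from above at 90 N, tilted 22° to match its flats. Turning it 22° about the bolt axis stood the bowl upright, and I handed in at about 21 s still holding it.

**Last checks:**
- **Bowl:** in the side view the handle bar lay on the upright prediction, at about 0.38 to 0.39 rad. The picture did not change over 1.3 s of holding.
- **Grip:** the jaws read 16 mm on the 17 mm head. The grasp point was within about 2 mm of the head's centre, and the outside force on the tool was about 8 N. The nearest other part of the bowl is the handle arm, more than 30 mm away.
- **Rings and tray:** four rings lay well inside the tray, seen at 10.3 s and again, before I gripped the bolt, at about 15.5 s. The tray was where it started, to within about 3 pixels.

**Checks that failed or disagreed:**
- A final network search for the rings found nothing in the side or top views. The rings' resting place therefore rests on the earlier wrist pictures and on parts of three rings still visible in the tray near the end.
- The rim outline drawn over the side view looked slightly smaller than the real rim. I relied on the handle bar for the angle.
- On the first reach down to the handle, the fingers brushed something, probably the rim, with 7 to 9 N before they closed.

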